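# Lay the test-block cases down on their mats

## Task

On the hardness-testing bench a blue and an orange block case stand on end, each at one end of the outline in its own colour. Push each case near its top with the fingers so that it topples over along its mat and lies flat, label up, wholly inside its outline. Do not grip or lift the cases, leave the steel test block, the jar and the spanner where they are, and finish with the hand clear.

Things in the scene. Friction and masses are not known exactly. Their poses are not given: they have to be found in the camera images.
- blue_case: blue plastic case, closed box 110 mm high, 75 wide (y), 32 thick (x), about 0.2 kg, standing on end on the blue-lined mat. Origin: centre of its underside as it stands; z up, x the way to fall. The -x face has a blank white label and must end on top. Pushed along +x within 30 mm of its top it tips about its lower +x edge without sliding, passes balance after about 28 mm, then falls by itself
- blue_mat: dark grey mat fixed to the bench, 200 x 140 mm, 3 mm thick, with a centred blue outline, lines 4 mm wide, 152 (x) by 110 mm (y) over their outside. Origin: centre of the underside; x along the mat, the way the blue case must fall (away from the robot, turned up to 0.7 rad either way); the case stands over the outline's -x line
- blue_foot_left (a point): corner point of the blue case, halfway through its thickness: bottom end as it stands (case z = 0 mm), +y side (case y = +37.5 mm)
- blue_foot_right (a point): corner point of the blue case, halfway through its thickness: bottom end as it stands (case z = 0 mm), -y side (case y = -37.5 mm)
- blue_head_left (a point): corner point of the blue case, halfway through its thickness: top end as it stands (case z = 110 mm), +y side (case y = +37.5 mm)
- blue_head_right (a point): corner point of the blue case, halfway through its thickness: top end as it stands (case z = 110 mm), -y side (case y = -37.5 mm)
- orange_case: orange plastic case, closed box 110 mm high, 75 wide (y), 32 thick (x), about 0.2 kg, standing on end on the orange-lined mat. Origin: centre of its underside as it stands; z up, x the way to fall. The -x face has a blank white label and must end on top. Pushed along +x within 30 mm of its top it tips about its lower +x edge without sliding, passes balance after about 28 mm, then falls by itself
- orange_mat: dark grey mat fixed to the bench, 200 x 140 mm, 3 mm thick, with a centred orange outline, lines 4 mm wide, 152 (x) by 110 mm (y) over their outside. Origin: centre of the underside; x along the mat, the way the orange case must fall (away from the robot, turned up to 0.7 rad either way); the case stands over the outline's -x line
- orange_foot_left (a point): corner point of the orange case, halfway through its thickness: bottom end as it stands (case z = 0 mm), +y side (case y = +37.5 mm)
- orange_foot_right (a point): corner point of the orange case, halfway through its thickness: bottom end as it stands (case z = 0 mm), -y side (case y = -37.5 mm)
- orange_head_left (a point): corner point of the orange case, halfway through its thickness: top end as it stands (case z = 110 mm), +y side (case y = +37.5 mm)
- orange_head_right (a point): corner point of the orange case, halfway through its thickness: top end as it stands (case z = 110 mm), -y side (case y = -37.5 mm)
- test_block: bystander: round steel hardness test block lying on the bench, 64 mm diameter, 15 mm high; origin at the centre of its underside
- oil_jar: bystander: small amber jar with black cap standing on the bench, 38 mm diameter, 60 mm high; origin at the centre of its underside
- spanner: bystander: steel spanner lying on the bench beyond the mats, about 140 mm long, some 10 mm high, lying along its x; origin under its middle
Things that resemble listed ones, but are neither listed nor needed, are in the scene too. Of the things that look like the blue_case, the middle-sized one is meant.

How it is judged:
By the outcome, as a careful person would: the job done as asked, in the order asked, and still so for the second after the job is handed in, with the robot touching nothing.
It also fails if it takes over 48 s, if anything falls off the work surface, if the arm or the gripper's body presses on something with over 40 N, if the wrist force passes 120 N, or if a joint passes its speed limit or range.

## Robot

A 6-joint arm with a two-finger parallel gripper is mounted at the origin on the work surface. World frame = base frame: x ahead of the robot, y to its left, z up, the work surface at z = 0. Lengths are in m, angles in rad, forces in N, time in s.
With the tool pointing down it reaches from about 0.3 to 0.75 m from the base axis. Payload 8.5 kg.
Tool frame: the origin (TCP) lies on the centre line of the jaws, within the pads' length; the fingertips stand 8 mm ahead of it and the grasp point (between the pads) lies 11 mm behind it; z points along the fingers, y is the direction in which the jaws open and shut (so a half turn about z gives the same grasp; the last joint's range is limited). The gripper opens to 85 mm and grips with 20 to 120 N. Pads are 22 mm wide; open, the fingers measure 114 mm over their backs; the gripper's body (76 mm by 85 mm) begins 54 mm behind the grasp point. The pads swing forward as they close: fully open they stand 13 mm farther back than shut.
Start: joints at [1.124, 0.381, 1.297, -0, 1.464, -0.215], TCP at [0.126, 0.535, 0.239] pointing down, gripper open.
Joint ranges: [-3.11, 3.11], [-0.89, 2.33], [0.22, 2.48], [-1.42, 4.56], [0.17, 2.85], [-2.88, 2.88]. Speed limits (rad/s): [2.39, 2.39, 3.14, 3.14, 3.14, 3.14].

## Interface

Orientations are given as a unit quaternion [x, y, z, w].
In Python, from rig import state, capture, finish_job, search_frame gives the robot as it stands.
- The arm moves only by the tool carry_out, never from a script. Its argument "targets" is a list that holds one entry, the list of rows, each a list of 7 numbers: the turn, a rotation vector about the world's x, y, z in rad, then the shift along the world's x, y, z in cm, then the closure, from 0 (fully open) to 1 (shut). A call has 1 to 5 rows; each row is the pose to reach, as a shift and turn from the pose commanded when the call began; what a row does not reach only later rows make up. A row lasts 1/8 s, in which the tool goes at most 62.5 mm and 10.7 degrees, less where a joint would pass 70% of its speed; a pose out of reach is approached as far as the arm can. A call with a gripper value outside its range is refused whole. The fingers move at their own pace and stop on an object; the grip force is fixed at half the most. Time passes only in rows, so rows that repeat a pose let the fingers close. It gives the time, the measured TCP pose, the force and the opening at its end, in the units of the state.
- state(): the state, without advancing time (a new reading comes with each control period).
- capture(name): name is "scene" or "top"; returns a dict with "image" (384x512x3 uint8, red, green, blue), "mtx" (3x3 intrinsics, pixels), "R" (3x3) and "t" (3): a world point X has camera coordinates R X + t. Camera axes: x right, y down, z forward; pixel columns grow to the right and rows downward; lengths in m; the calibration is good to about 2 mm. A picture is of the moment at which its call begins. There is no depth.
- finish_job(): hands the job in, once; it reports no verdict.
Trained networks look in the newest picture that a camera, given by its name, has taken for a name from the list of things; names that differ only in an ending like _2 or _b are one class to them, and where a whole thing is asked for, a point or a joint stands for the part that bears it (a point fixed in the world has none). Each returns a list of dicts, best first, with "confidence" (0 to 1); they miss things now and then, are a little off and sometimes report something else, mostly with a low value. They report only what shows in the picture. A call takes as long as a camera call. They do not tell look-alikes from the thing itself.
- search_frame(label, camera): "rect" ([left, top, right, bottom] in pixels, round what is visible of it).
The state is a dict: "t": time; "joints": joint angles; "dq": joint speeds; "effort": joint torques, N m; "tool_pos": TCP position; "tool_rot": TCP orientation; "force": force on the tool from outside, world axes, zero at the start; "moment": the same for the moment, N m; "width": opening from 0.0 (shut) to 1.0 (fully open).
Only numpy, scipy, OpenCV 4.12 (cv2) and the standard library are available. Lean on these libraries where they do the work, as an engineer would, in place of code of your own. Each camera call takes 0.05 s, during which the arm holds its last target. There are 200 camera calls.

## Working session

There is one attempt and no reset: what is moved stays moved. The work goes in short steps, Python scripts to look and compute and a tool call to move; the robot and the scene stay as the last step left them, time stands still between calls to the robot, and variables do not carry over. Pictures are saved under pics/ and viewed, about 8 in all and at most 12, crops included, and the job is handed in when it is done.

Besides the shell and the picture viewer there is one more tool, called after "Call:" as a command line: name --argument value ..., lists and objects as JSON in quotes. carry_out: Moves the arm, as the interface text tells. Its arguments: {"type":"object","properties":{"targets":{"type":"array"}},"required":["targets"]}

```bash
mkdir -p pics; ls
python3 - <<'E'
from rig import state,capture,search_frame
import cv2,numpy as np
s=state();print(s['t'],s['tool_pos'],s['tool_rot'],s['width'])
for n in('scene','top'):
    c=capture(n);cv2.imwrite(f'pics/{n}0.png',cv2.resize(c['image'][:,:,::-1],(800,600),interpolation=cv2.INTER_CUBIC))
    np.savez(f'{n}0.npz',**c)
    print(n,c['mtx'].tolist(),np.round(c['R'],4).tolist(),np.round(c['t'],4).tolist())
    for l in('blue_case','orange_case','blue_mat','orange_mat','test_block','oil_jar','spanner'):
        print(l,[(np.round(d['rect']).tolist(),round(d['confidence'],2)) for d in search_frame(l,n)])
E
```

```text
pics
0.0 [0.12621767 0.53503696 0.23869145] [ 1.15631009e-01  9.93291960e-01 -7.03528804e-04 -2.39792792e-04] 1.001864534852477
scene [[416.26341955782306, 0.0, 256.2843979042252], [0.0, 416.26341955782306, 188.87117298307933], [0.0, 0.0, 1.0]] [[0.6344, 0.7729, -0.011], [0.4126, -0.3506, -0.8407], [-0.6537, 0.5288, -0.5413]] [-0.3522, -0.1276, 1.5955]
blue_case [([171.0, 212.0, 199.0, 252.0], 0.78), ([164.0, 158.0, 189.0, 214.0], 0.66), ([145.0, 207.0, 164.0, 238.0], 0.56)]
orange_case [([287.0, 161.0, 314.0, 202.0], 0.79), ([169.0, 212.0, 201.0, 253.0], 0.31)]
blue_mat []
orange_mat [([275.0, 187.0, 352.0, 228.0], 0.72)]
test_block [([236.0, 204.0, 250.0, 221.0], 0.71)]
oil_jar [([269.0, 218.0, 281.0, 239.0], 0.57)]
spanner [([277.0, 244.0, 316.0, 276.0], 0.65)]
top [[411.42909636660295, 0.0, 257.4528851375524], [0.0, 411.42909636660295, 195.1875398715677], [0.0, 0.0, 1.0]] [[-0.0236, -0.9995, 0.0187], [-0.9934, 0.0213, -0.1125], [0.112, -0.0212, -0.9935]] [-0.0097, 0.5434, 1.2289]
blue_case [([309.0, 191.0, 341.0, 214.0], 0.97), ([282.0, 242.0, 319.0, 280.0], 0.86), ([326.0, 230.0, 349.0, 250.0], 0.71)]
orange_case [([169.0, 194.0, 206.0, 209.0], 0.76)]
blue_mat [([297.0, 142.0, 363.0, 222.0], 0.95), ([170.0, 192.0, 201.0, 207.0], 0.56)]
orange_mat [([162.0, 149.0, 212.0, 217.0], 0.85), ([309.0, 189.0, 339.0, 214.0], 0.57)]
test_block [([170.0, 197.0, 203.0, 208.0], 0.69), ([247.0, 202.0, 266.0, 223.0], 0.66)]
oil_jar [([308.0, 188.0, 338.0, 213.0], 0.72)]
spanner [([250.0, 113.0, 263.0, 150.0], 0.5), ([169.0, 191.0, 200.0, 211.0], 0.32)]
```

View pics/scene0.png

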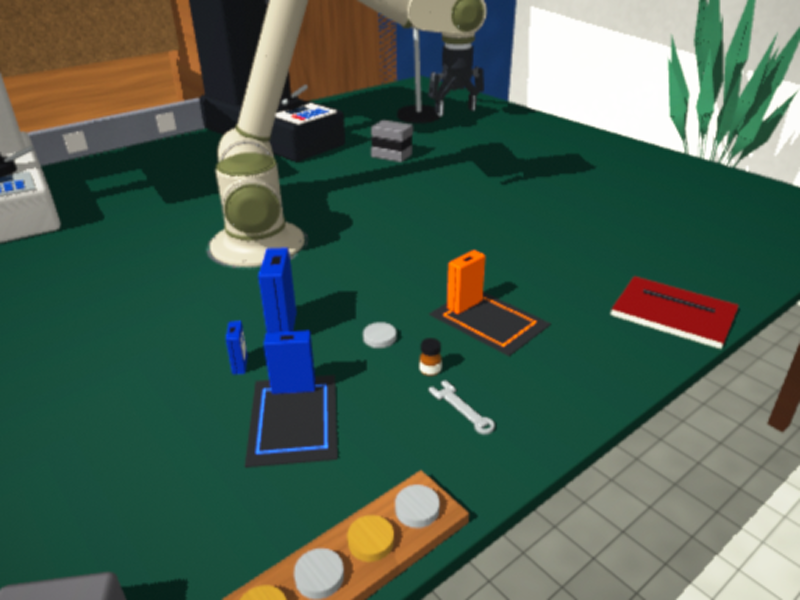

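View pics/top0.png

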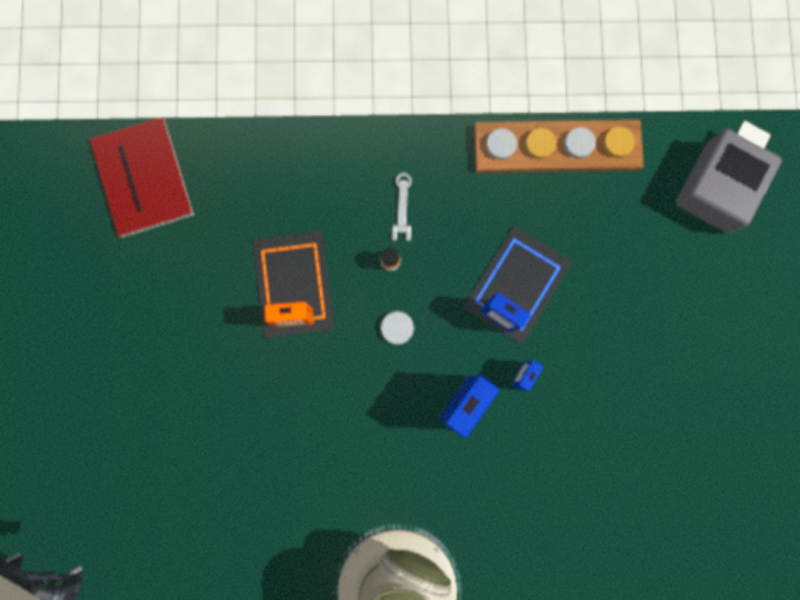

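Scene picture: three blue cases stand there, a large one at (278,290), a small one at (237,347) and one at (290,362) on the blue mat. The last fits: it is middle-sized and stands on the blue-lined mat. The orange case is at (466,282). In the top picture, the blue case is at (505,312), the orange at (290,314), the test block at (397,328) and the jar at (390,260). Next I'll measure.

```bash
cat > h.py <<'E'
import numpy as np,cv2
from scipy.optimize import minimize,least_squares
S=4
def proj(c,X):
    p=np.atleast_2d(X)@c['R'].T+c['t'];q=p@c['mtx'].T;return q[:,:2]/q[:,2:]
def plane(c,uv,z):
    uv=np.atleast_2d(uv);d=np.c_[uv,np.ones(len(uv))]@np.linalg.inv(c['mtx']).T@c['R']
    o=-c['R'].T@c['t'];return o+d*((z-o[2])/d[:,2])[:,None]
def colmask(c,col,S=S):
    im=cv2.resize(c['image'],None,fx=S,fy=S,interpolation=cv2.INTER_CUBIC)
    h,s,v=cv2.split(cv2.cvtColor(im,cv2.COLOR_RGB2HSV))
    lo,hi=((100,130) if col=='blue' else (3,22))
    return ((h>=lo)&(h<=hi)&(s>120)&(v>60)).astype(np.uint8)
def casemask(c,col,near):
    m=cv2.morphologyEx(colmask(c,col),cv2.MORPH_OPEN,np.ones((17,17),np.uint8))
    n,l,st,ce=cv2.connectedComponentsWithStats(m)
    k=1+np.argmin(np.hypot(*(ce[1:]/S-near).T)+1e3*(st[1:,4]<1500))
    pts=np.argwhere(l==k)[:,::-1].astype(np.int32)
    out=np.zeros_like(m);cv2.fillConvexPoly(out,cv2.convexHull(pts),1);return out
def box(p,h):
    x,y,a=p;R=np.array([[np.cos(a),-np.sin(a)],[np.sin(a),np.cos(a)]])
    q=np.array([[i*.016,j*.0375] for i in(-1,1) for j in(-1,1)])@R.T+[x,y]
    return np.vstack([np.c_[q,np.full(4,.003)],np.c_[q,np.full(4,.003+h)]])
def fitcase(cs,ms,p0):
    def f(v):
        e=0
        for c,m in zip(cs,ms):
            r=np.zeros_like(m);hull=cv2.convexHull((proj(c,box(v[:3],v[3]))*S+S/2-.5).astype(np.float32))
            cv2.fillConvexPoly(r,np.round(hull*16).astype(np.int32),1,shift=4)
            e+=1-(r&m).sum()/(r|m).sum()
        return e
    b=None
    for da in(-.3,0,.3):
        x0=np.r_[p0,.11]+[0,0,da,0]
        r=minimize(f,x0,method='Nelder-Mead',options=dict(initial_simplex=np.vstack([x0]+[x0+d for d in np.diag([.02,.02,.2,.01])]),maxiter=400))
        if b is None or r.fun<b.fun:b=r
    return b
def fitmat(c,col,cm,p0):
    m=colmask(c,col)&(1-cv2.dilate(cm,np.ones((9,9),np.uint8)))
    uv=(np.argwhere(m)[:,::-1]+.5)/S-.5
    P=plane(c,uv,.003)[:,:2]
    P=P[np.hypot(*(P-p0[:2]).T)<.105]
    def f(v):
        x,y,a=v;q=(P-[x,y])@np.array([[np.cos(a),-np.sin(a)],[np.sin(a),np.cos(a)]])
        d=np.abs(q)-[.074,.053]
        return np.where((d>0).all(1),np.hypot(*d.T),d.max(1))
    r=least_squares(f,p0,loss='soft_l1',f_scale=.002)
    return r.x,np.sqrt(np.mean(f(r.x)**2)),len(P)
E
cat > m.py <<'E'
from h import *
cs={n:dict(np.load(n+'0.npz')) for n in('scene','top')}
for col,ns,nt in(('blue',(185,232),(325,202)),('orange',(300,181),(187,201))):
    ms=[casemask(cs['scene'],col,ns),casemask(cs['top'],col,nt)]
    g=plane(cs['top'],nt,.07)[0]
    b=fitcase(list(cs.values()),ms,[g[0],g[1],-.5 if col=='blue' else .1])
    print(col,'case xyyaw,h',np.round(b.x,4),'1-IoU sum',round(b.fun,3))
    a=b.x[2];m0=[b.x[0]+.07*np.cos(a),b.x[1]+.07*np.sin(a),a]
    for k,n in enumerate(cs):
        mm=fitmat(cs[n],col,ms[k],m0);print(' mat',n,np.round(mm[0],4),np.round(mm[1:],4))
    R=np.array([[np.cos(mm[0][2]),np.sin(mm[0][2])],[-np.sin(mm[0][2]),np.cos(mm[0][2])]])
    print(' case in mat',np.round(R@(b.x[:2]-mm[0][:2]),4),'base dist',np.hypot(*b.x[:2]))
    if col=='blue':
        ims=[]
        for n in cs:
            im=cv2.resize(cs[n]['image'],None,fx=S,fy=S,interpolation=cv2.INTER_CUBIC)[:,:,::-1].copy()
            for P in (proj(cs[n],box(b.x[:3],b.x[3])),):
                for q in P: cv2.circle(im,tuple(int(t) for t in q*S+1.5),2,(0,255,255),-1)
            u,v=np.array(ns if n=='scene' else nt)*S;ims.append(im[v-220:v+260,u-190:u+200])
        cv2.imwrite('pics/crop1.png',np.hstack(ims))
c=cs['top']
for n,uv,z in(('block',(397,328),.015),('jar',(390,260),.06),('bigblue',(470,405),.15),('spanner',(402,206),.01)):
    print(n,plane(c,np.array(uv)*.64,z)[0].round(3))
E
python3 m.py
```

```text
blue case xyyaw,h [ 0.5202 -0.2144 -0.5919  0.1383] 1-IoU sum 0.59
 mat scene [ 0.5845 -0.2552 -0.5823] [2.90e-03 7.24e+03]
 mat top [ 0.5843 -0.2553 -0.5845] [3.800e-03 5.793e+03]
 case in mat [-0.0761 -0.0013] base dist 0.5626486999143605
orange case xyyaw,h [0.5281 0.1931 0.0373 0.1131] 1-IoU sum 0.095
 mat scene [0.5941 0.1978 0.1066] [4.000e-03 4.988e+03]
 mat top [0.5948 0.1965 0.113 ] [3.000e-03 6.144e+03]
 case in mat [-0.0667  0.0041] base dist 0.5622608129140602
block [ 0.499 -0.011  0.015]
jar [0.627 0.    0.06 ]
bigblue [ 0.351 -0.133  0.15 ]
spanner [ 0.747 -0.027  0.01 ]
```

```bash
python3 - <<'E'
s=open('m.py').read()
s=s.replace("    ms=[casemask(cs['scene'],col,ns),","    C={k:v for k,v in cs['scene'].items()};C['image']=C['image'].copy()\n    if col=='blue': C['image'][:211]=0;C['image'][:,:168]=0\n    ms=[casemask(C,col,ns),")
s=s.replace("    if col=='blue':\n        ims","    if 1:\n        ims")
s=s.replace("ims.append(im[v-220:v+260,u-190:u+200])","ims.append(im[v-150:v+150,u-190:u+200])")
s=s.replace("for P in (proj(cs[n],box(b.x[:3],b.x[3])),)","for P in (proj(cs[n],box(b.x[:3],b.x[3])),proj(cs[n],np.c_[np.array([[i,j] for i in(-.076,.076) for j in(-.055,.055)])@R+mm[0][:2],[.003]*4]))")
s=s.replace("cv2.imwrite('pics/crop1.png',np.hstack(ims))","rows=globals().get('rows',[])+[np.hstack(ims)]")
s+="cv2.imwrite('pics/crop1.png',np.vstack(rows))\n"
open('m.py','w').write(s)
E
python3 m.py
```

```text
blue case xyyaw,h [ 0.5224 -0.2174 -0.5948  0.1139] 1-IoU sum 0.157
 mat scene [ 0.5845 -0.2552 -0.5823] [2.90e-03 7.24e+03]
 mat top [ 0.5843 -0.2553 -0.5845] [3.800e-03 5.793e+03]
 case in mat [-0.0725 -0.0026] base dist 0.5658834135401828
orange case xyyaw,h [0.5281 0.1931 0.0373 0.1131] 1-IoU sum 0.095
 mat scene [0.5941 0.1978 0.1066] [4.000e-03 4.988e+03]
 mat top [0.5948 0.1965 0.113 ] [3.000e-03 6.144e+03]
 case in mat [-0.0667  0.0041] base dist 0.5622608129140602
block [ 0.499 -0.011  0.015]
jar [0.627 0.    0.06 ]
bigblue [ 0.351 -0.133  0.15 ]
spanner [ 0.747 -0.027  0.01 ]
```

View pics/crop1.png

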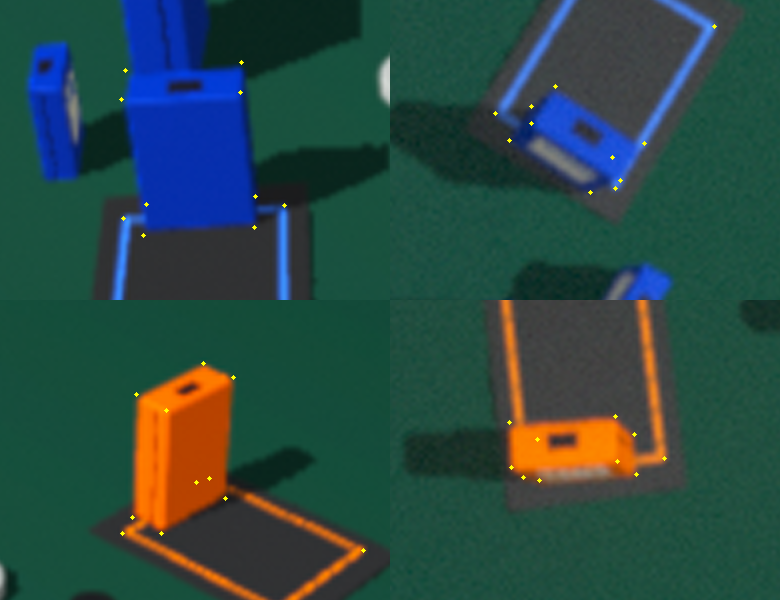

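The crop confirms the middle-sized blue case: about 110 mm, standing on the blue-lined mat, with a big and a small one beside it. The fits match the picture and give about 113 mm height. After toppling, the blue should span x −57 to +54 mm in the mat frame and the orange −51 to +59 mm. Both lie inside ±72 mm, so straight pushes will do. Blue goes first.

Call:
carry_out --targets '[[[0, 0, -0.07, 4.7, -3.8, 0, 0.6], [0, 0, -0.14, 9.4, -7.6, 0, 0.6], [0, 0, -0.21, 14.1, -11.4, 0, 0.6], [0, 0, -0.28, 18.8, -15.2, 0, 0.6], [0, 0, -0.36, 23.5, -19, 0, 0.6]]]'

```text
t: 1.42
tool_pos: [0.3627, 0.3439, 0.2395]
tool_rot: [0.293, 0.956, 0.0, 0.0]
force: [0.9, 1.4, 1.0]
width: 0.398
```

Call:
carry_out --targets '[[[0, 0, 0, 2.4, -5.7, 0, 0.6], [0, 0, 0, 4.8, -11.4, 0, 0.6], [0, 0, 0, 7, -17.1, 0, 0.6], [0, 0, 0, 9, -22.8, 0, 0.6], [0, 0, 0, 10.5, -28.5, 0, 0.6]]]'

```text
t: 2.05
tool_pos: [0.4669, 0.0582, 0.2395]
tool_rot: [0.292, 0.957, 0.0, 0.0]
force: [0.9, 0.8, 0.9]
width: 0.401
```

Call:
carry_out --targets '[[[0, 0, 0, 0.5, -5.8, 0, 0.6], [0, 0, 0, 1, -11.6, 0, 0.6], [0, 0, 0, 1.5, -17.4, 0, 0.6], [0, 0, 0, 1.9, -23, 0, 0.6], [0, 0, 0, 1.9, -25.2, 0, 0.6]]]'

```text
t: 2.68
tool_pos: [0.4852, -0.1944, 0.239]
tool_rot: [0.293, 0.956, -0.0, -0.0]
force: [0.2, -0.0, 0.1]
width: 0.398
```

```bash
cat > look.py <<'E'
import sys
from rig import state,capture
import cv2,numpy as np
from scipy.spatial.transform import Rotation as Ro
s=state();X=Ro.from_quat(s['tool_rot']).as_matrix();print(s['t'],s['tool_pos'].round(4) if hasattr(s['tool_pos'],'round') else s['tool_pos'],'x yaw mod pi',(np.arctan2(X[1,0],X[0,0])+1.57)%3.1416-1.57,X[:,2].round(3))
k=sys.argv[1];ims=[]
box={'scene':(100,120,300,150+120),'top':(130,90,250,200)}
for n in('scene','top'):
    c=capture(n);np.savez(f'{n}{k}.npz',**c)
    i=c['image'][:,:,::-1];i=i[120:270,130:360] if n=='scene' else i[130:280,140:370]
    ims.append(cv2.resize(i,None,fx=1.74*2,fy=1.74*2,interpolation=cv2.INTER_CUBIC)[:, :])
o=np.vstack(ims);f=min(800/o.shape[1],600/o.shape[0],1);
cv2.imwrite(f'pics/look{k}.png',cv2.resize(np.vstack(ims),None,fx=f,fy=f,interpolation=cv2.INTER_AREA))
E
python3 look.py 1
```

```text
2.675 [ 0.4852 -0.1944  0.239 ] x yaw mod pi -0.5945640256285947 [-0. -0. -1.]
```

Call:
carry_out --targets '[[[0, 0, 0, 0, 0, -4, 0.6], [0, 0, 0, 0, 0, -8, 0.6], [0, 0, 0, 0, 0, -12, 0.6], [0, 0, 0, 0, 0, -14.6, 0.6], [0, 0, 0, 0, 0, -14.6, 0.6]]]'

```text
t: 3.4
tool_pos: [0.4848, -0.1899, 0.0923]
tool_rot: [0.291, 0.957, 0.001, -0.002]
force: [-0.4, -0.0, 0.3]
width: 0.402
```

```bash
python3 look.py 2
```

```text
3.4 [ 0.4848 -0.1899  0.0923] x yaw mod pi -0.5903108684302085 [-0.003  0.002 -1.   ]
```

View pics/look2.png

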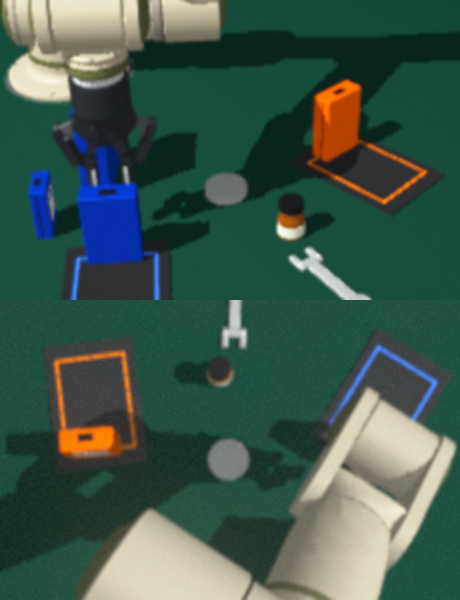

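The fingers stand behind the blue case near its top, centred at about (109,180) with the case spanning 80–138. Now the push along (0.83, −0.56).

Call:
carry_out --targets '[[[0, 0, 0, 0.8, -0.56, 0, 0.6], [0, 0, 0, 1.7, -1.12, 0, 0.6], [0, 0, 0, 2.5, -1.68, 0, 0.6], [0, 0, 0, 3.3, -2.24, 0, 0.6], [0, 0, 0, 4.0, -2.7, 0, 0.6]]]'

```text
t: 4.12
tool_pos: [0.5259, -0.2192, 0.0932]
tool_rot: [0.292, 0.957, -0.0, 0.0]
force: [-0.5, -0.0, -0.0]
width: 0.4
```

Call:
carry_out --targets '[[[0, 0, 0, 0.5, -0.33, 0, 0.6], [0, 0, 0, 0.5, -0.33, 0, 0.6], [0, 0, 0, 0.5, -0.33, 0, 0.6], [0, 0, 0, 0.5, -0.33, 0, 0.6]]]'

```text
t: 4.62
tool_pos: [0.5302, -0.2219, 0.0934]
tool_rot: [0.292, 0.957, 0.0, -0.0]
force: [-0.1, -0.0, -0.3]
width: 0.401
```

```bash
python3 look.py 3
```

```text
4.625 [ 0.5302 -0.2219  0.0934] x yaw mod pi -0.5917780956024503 [-0.  0. -1.]
```

View pics/look3.png

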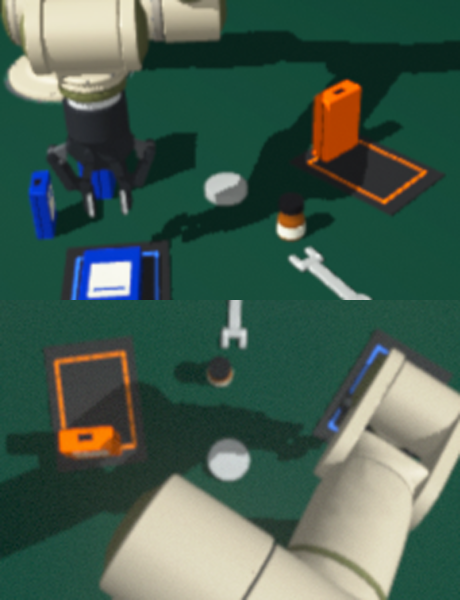

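The blue case lies label up on its mat. Now to the orange one.

Call:
carry_out --targets '[[[0, 0, 0, -0.6, 0.4, 5, 0.6], [0, 0, 0, -1.2, 0.8, 10, 0.6], [0, 0, 0.1, -2, 3, 14.6, 0.6], [0, 0, 0.2, -2.6, 8.8, 14.6, 0.6], [0, 0, 0.3, -3.2, 14.6, 14.6, 0.6]]]'

```text
t: 5.35
tool_pos: [0.4979, -0.0747, 0.2398]
tool_rot: [0.144, 0.99, -0.0, 0.001]
force: [0.6, 0.4, -0.2]
width: 0.402
```

Call:
carry_out --targets '[[[0, 0, 0.1, -0.4, 5.8, 0, 0.6], [0, 0, 0.2, -0.8, 11.6, 0, 0.6], [0, 0, 0.3, -1.2, 17.4, 0, 0.6], [0, 0, 0.33, -1.5, 23.2, 0, 0.6], [0, 0, 0.33, -1.5, 26.8, 0, 0.6]]]'

```text
t: 5.98
tool_pos: [0.4826, 0.1944, 0.2395]
tool_rot: [-0.02, 1.0, 0.0, 0.0]
force: [0.9, -0.1, 0.7]
width: 0.403
```

```bash
python3 look.py 4
python3 - <<'E'
from h import *
# blue lying: fit of top-face corners
c=dict(np.load('top4.npz'));m=casemask(c,'blue',(325,190))
u=np.argwhere(m)[:,::-1].astype(np.float32)
P=plane(c,(u+.5)/S-.5,.035)[:,:2].astype(np.float32)
(x,y),wh,an=cv2.minAreaRect((P*1000));a=-.5845
Q=(P-[.5844,-.2553])@np.array([[np.cos(a),-np.sin(a)],[np.sin(a),np.cos(a)]])
print(x,y,wh,an,'in mat',Q.min(0),Q.max(0))
E
```

```text
5.975 [0.4826 0.1944 0.2395] x yaw mod pi 0.040518587603474376 [ 0.  0. -1.]
550.0894165039062 -237.81488037109375 (86.38597106933594, 47.504615783691406) 57.335872650146484 in mat [-0.06183765 -0.04737318] [-0.01400574  0.03876442]
```

View pics/look4.png

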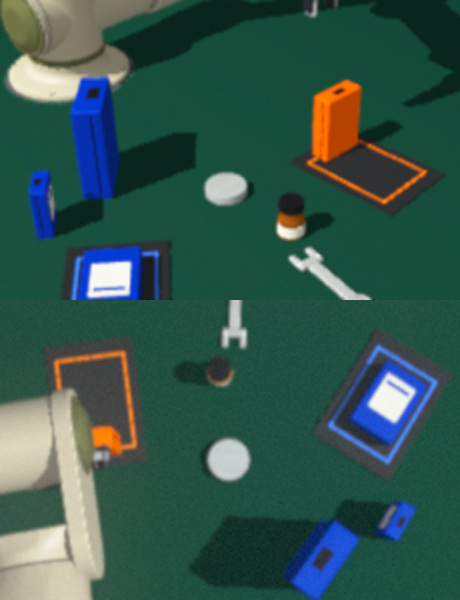

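The blue case lies within its outline, with margin on all sides; top-view centre is about (390,402). Next, descend behind the orange case.

Call:
carry_out --targets '[[[0, 0, 0, 0, -0.2, -4, 0.6], [0, 0, 0, 0, -0.2, -8, 0.6], [0, 0, 0, 0, -0.2, -12, 0.6], [0, 0, 0, 0, -0.2, -14.6, 0.6], [0, 0, 0, 0, -0.2, -14.6, 0.6]]]'

```text
t: 6.7
tool_pos: [0.4826, 0.1892, 0.0921]
tool_rot: [-0.019, 1.0, -0.0, -0.002]
force: [0.3, 0.0, 0.3]
width: 0.397
```

```bash
python3 look.py 5
```

```text
6.7 [0.4826 0.1892 0.0921] x yaw mod pi 0.03750272204655625 [-0.004 -0.001 -1.   ]
```

View pics/look5.png

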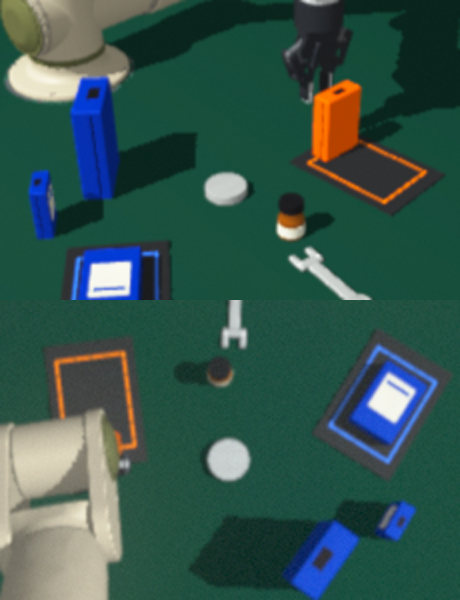

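The fingers are behind the orange case near its top, at (315,90). Now the push.

Call:
carry_out --targets '[[[0, 0, 0, 1, 0.1, 0, 0.6], [0, 0, 0, 2, 0.1, 0, 0.6], [0, 0, 0, 3, 0.2, 0, 0.6], [0, 0, 0, 4, 0.2, 0, 0.6], [0, 0, 0, 4.9, 0.2, 0, 0.6]]]'

```text
t: 7.42
tool_pos: [0.5331, 0.192, 0.0933]
tool_rot: [-0.019, 1.0, -0.0, 0.0]
force: [0.6, -0.2, -0.1]
width: 0.402
```

Call:
carry_out --targets '[[[0, 0, 0, 0.6, 0, 0, 0.6], [0, 0, 0, 0.6, 0, 0, 0.6], [0, 0, 0, 0.6, 0, 0, 0.6], [0, 0, 0, 0.6, 0, 0, 0.6]]]'

```text
t: 7.92
tool_pos: [0.5381, 0.192, 0.0934]
tool_rot: [-0.019, 1.0, -0.0, -0.0]
force: [0.9, -0.3, -0.6]
width: 0.398
```

Call:
carry_out --targets '[[[0, 0, 0, -1, 0, 5, 0.6], [0, 0, 0, -2, 0, 10, 0.6], [0, 0, 0, -6, 2, 14, 0.6], [0, 0, 0, -11, 5, 15, 0.6], [0, 0, 0, -16, 8, 15, 0.6]]]'

```text
t: 8.55
tool_pos: [0.3769, 0.2726, 0.2444]
tool_rot: [-0.019, 1.0, 0.0, 0.001]
force: [0.8, 0.7, 0.0]
width: 0.399
```

Call:
carry_out --targets '[[[0, 0, 0, -3, 5, 0, 0.6], [0, 0, 0, -6, 10, 0, 0.6], [0, 0, 0, -8, 14, 0, 0.6], [0, 0, 0, -8, 14, 0, 0.6], [0, 0, 0, -8, 14, 0, 0.6]]]'

```text
t: 9.18
tool_pos: [0.2983, 0.4116, 0.2432]
tool_rot: [-0.019, 1.0, -0.0, -0.0]
force: [0.2, -0.7, -0.1]
width: 0.399
```

```bash
python3 look.py 6
```

```text
9.175 [0.2983 0.4116 0.2432] x yaw mod pi 0.03844925822939693 [-0. -0. -1.]
```

View pics/look6.png

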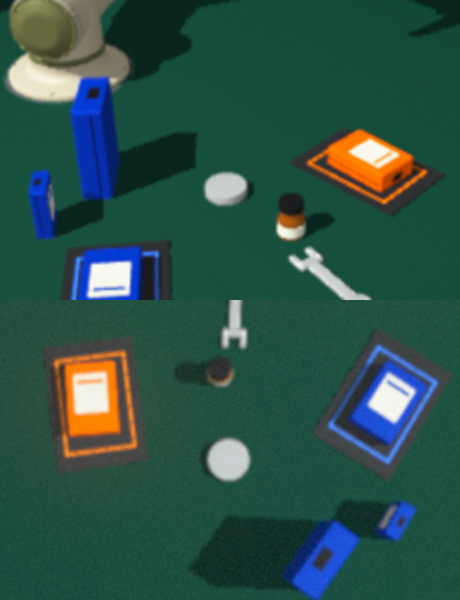

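Both cases lie label up; the orange one looks closer to its left line. I'll check the footprints numerically from both views.

```bash
cat > chk.py <<'E'
import h;from h import *
cs={n:dict(np.load(n+'6.npz')) for n in('scene','top')}
def box2(p,hh):
    x,y,a=p;R=np.array([[np.cos(a),-np.sin(a)],[np.sin(a),np.cos(a)]])
    q=np.array([[i*.055,j*.0375] for i in(-1,1) for j in(-1,1)])@R.T+[x,y]
    return np.vstack([np.c_[q,np.full(4,.003)],np.c_[q,np.full(4,.003+.032)]])
h.box=box2
def cm(c,col,X):
    # closing fills the white label, opening drops the lines
    m=colmask(c,col);w=np.zeros_like(m);p=(proj(c,[X])[0]*S).astype(int);cv2.circle(w,tuple(p),160,1,-1)
    m=cv2.morphologyEx(m&w,cv2.MORPH_OPEN,np.ones((11,11),np.uint8))
    n,l,st,ce=cv2.connectedComponentsWithStats(m)
    k=1+np.argmax(st[1:,4]);o=np.zeros_like(m)
    cv2.fillConvexPoly(o,cv2.convexHull(np.argwhere(l==k)[:,::-1].astype(np.int32)),1);return o
for col,mt in(('blue',(.5844,-.2553,-.584)),('orange',(.5945,.197,.11))):
    ms=[cm(c,col,[mt[0],mt[1],.03]) for c in cs.values()]
    for sel in([0,1],[0],[1]):
        C=[list(cs.values())[i] for i in sel];b=fitcase(C,[ms[i] for i in sel],list(mt))
        a=mt[2];q=(box2(b.x[:3],0)[:4,:2]-mt[:2])@np.array([[np.cos(a),-np.sin(a)],[np.sin(a),np.cos(a)]])
        print(col,sel,b.x[:3].round(4),round(b.fun,3),'mat extents mm',(q.min(0)*1e3).round(1),(q.max(0)*1e3).round(1))
E
python3 chk.py
```

```text
blue [0, 1] [ 0.5834 -0.2639 -0.6948] 0.586 mat extents mm [-54.9 -51.1] [62.7 35.6]
blue [0] [ 0.6029 -0.2647 -0.9817] 0.336 mat extents mm [-44.6 -53.6] [85.9 58.2]
blue [1] [ 0.5832 -0.2677 -0.4874] 0.184 mat extents mm [-52.5 -53.7] [64.2 31.6]
orange [0, 1] [0.5981 0.1989 0.0645] 0.557 mat extents mm [-52.9 -38.4] [60.4 41.5]
orange [0] [0.5982 0.1988 0.074 ] 0.069 mat extents mm [-52.5 -38.1] [60.2 40.8]
orange [1] [5.861e-01 2.057e-01 2.000e-04] 0.483 mat extents mm [-66.2 -33.7] [51.3 52.9]
```

Run:
```python
exec(open('chk.py').read().split('def cm')[0])
out=[]
for n in cs:
    im=cv2.resize(cs[n]['image'],None,fx=4,fy=4,interpolation=cv2.INTER_CUBIC)[:,:,::-1].copy();r=[]
    for p in((.5824,-.257,-.592),(.5982,.1988,.07)):
        P=proj(cs[n],box2(p,0))*4+1.5
        for k in(0,4): cv2.polylines(im,[P[[k,k+1,k+3,k+2]].round().astype(np.int32)],True,(0,255,255) if k else (255,0,255),1)
        u,v=P.mean(0).astype(int);r.append(im[v-150:v+150,u-195:u+195])
    out.append(np.hstack(r))
cv2.imwrite('pics/chk.png',np.vstack(out))
```

```text
(no output)
```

View pics/chk.png

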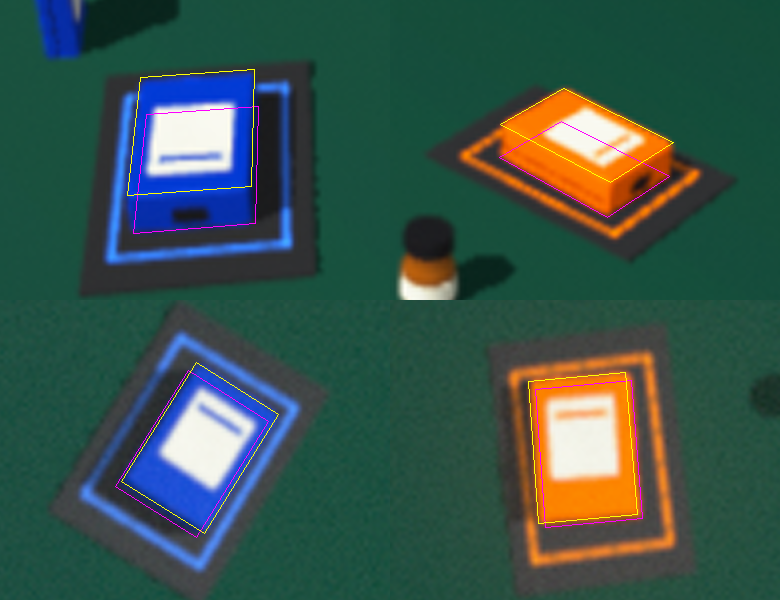

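The overlays match the cases in both views. Both footprints (magenta) lie inside their outlines with gaps of about 10 mm or more, labels up. The hand is clear.

```bash
python3 -c "
from rig import finish_job
print(finish_job())"
```

```text
the job is handed in; nothing more can be done
None
```

I toppled the blue case, then the orange one, each with a finger push near the top. Both now lie label up inside their outlines. The blue one I pushed is the middle-sized of the three, standing on the blue-lined mat. I handed the job in at about 9.3 s on the robot's clock, with the hand well clear.

**Last checks:**
- **Position:** case footprints drawn over both camera views match the pictures and leave roughly 10 mm or more to each line.
- **Bystanders:** the test block, jar, spanner and look-alike cases look unmoved. I checked these by eye only.
- **Forces:** readings at the end of each move stayed within about 2 N.

**Checks that failed or disagreed:** the automatic outline fit of the lying cases was unreliable, because the white labels and coloured lines broke up the colour mask. For the blue case the fits were poor, and one put it across the line. For the orange case the scene-view fit was good, but the top-view fit was poor and reached the line. For the blue case I relied on the predicted footprint drawn over both views. For the orange one I relied on the scene-view fit and the same overlay.

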